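Offer up a splint over a fresh cast

TASK

Pick up the blue splint by its rib with a light grip (a squeeze of more than 60 N cracks it), lift it over the standing glove carton and offer it up to the freshly cast training forearm: hold it level, centred and lengthwise in line about 15 mm above the cast, its orange stripe over the cast's orange ring. The plaster is still soft, so neither the splint nor the robot may touch the forearm or its stand, and the carton, bottle, tape and bandage roll stay where they are. The program finishes while still holding the splint still in the air there; do not lower it onto the cast or let go.

Things in the scene. Friction and masses are not known exactly. Their poses are not given: they have to be found in the camera images.
- splint_rib (a point): Place to grip the blue splint: middle of its upright rib, 14 mm wide, 90 long, gripped across the width from above. The splint is an arched slab, open side down, standing on its two long edges. The point lies 47 above those edges, 24 above the slab's top, 28 above the underside of its crown, 13 below the rib's top. x along the splint towards its stripe, y across, z up.
- splint_stripe (a point): Orange stripe (16 wide) across one end of the blue splint; the point is on top of the slab's crown, 82 mm from the splint's middle along its x. The rigid plastic splint is 180 long, 90 wide, 4 thick, 60 high with its rib, and weighs 110 to 225 g.
- cast_top (a point): Highest line of the cast at the middle of its length, 108 mm above the table: the splint's middle belongs straight above. The white cast is a level cylinder 76 in diameter, 240 long, around a training forearm on a fixed stand, on one side or other of the carton. x along the cast towards the hand, whose grey fingers reach 220 from here, no higher than the cast; y across, z up.
- cast_ring (a point): Orange ring (16 wide) round the cast near the hand; the point is on its highest line, 82 mm from the cast's middle along x. The splint's stripe belongs above it.
- carton: White and blue glove carton, loose, 240 long (its x), 90 wide (its y), 125 tall, standing between splint and forearm. Origin at the centre of its underside. The splint has to be carried over the top of it.
- bottle: White bottle with blue cap, loose, 60 in diameter, 170 tall, standing just beyond the carton's far end; the splint's end may pass over it. Origin at the centre of its underside. Leave alone.
- tape: Roll of paper tape, loose, lying flat, 64 in diameter, 25 tall, to the left (+y) of the bottle. Origin at the centre of its underside. Leave alone.
- roll: White bandage roll standing on end, loose, 70 in diameter, 80 tall, to the right (-y) of the bottle. Origin at the centre of its underside. Leave alone.

How it is judged:
On the way, in this order (a step that is already met when the one before it is completed fails the run):
1. the splint is lifted clear of the table in the fingers (height (world z) of splint_rib above 0.08 m and contact force between the fingers and splint above 1 N), for 0.1 s.
2. the splint passes over the top of the glove carton (z of splint_rib in the frame of carton above 0.172 m and x of splint_rib in the frame of carton between -0.15 and 0.15 m and y of splint_rib in the frame of carton between -0.08 and 0.08 m), for 0.05 s.
At the end, for the whole second after the job is handed in: The splint is still in the fingers and at rest, the underside of its crown 5 to 27 mm above the top of the cast and not touching it, its middle within 12 mm lengthwise and 10 mm sideways of the cast's middle, in line and level within 7 degrees, stripe within 30 mm of being over the ring (z of splint_rib in the frame of cast_top between 0.033 and 0.055 m and x of splint_rib in the frame of cast_top between -0.012 and 0.012 m and y of splint_rib in the frame of cast_top between -0.01 and 0.01 m and angle between the x axis of splint_rib and the x axis of cast_top, either way round below 0.12 rad and angle between splint_rib's own z axis and vertical below 0.12 rad and contact force between the fingers and splint above 1 N and contact force between splint and forearm below 0.1 N and linear speed of splint below 0.02 m/s and horizontal distance between splint_stripe and cast_ring below 0.03 m); the arm keeps its last pose, push and grip.
It fails at once if the soft cast, the forearm or its stand is touched (contact force between forearm and anything else above 0.3 N).
It fails at once if the splint is squeezed too hard (contact force between the fingers and splint above 135 N).
It fails at once if the carton is disturbed (distance of carton from where it was at the start of the episode above 0.015 m).
It fails at once if the bottle, the tape or the bandage roll is disturbed (distance of any of bottle, tape, roll from where it was at the start of the episode above 0.02 m).
It also fails if it takes over 48 s, if anything falls off the work surface, if the arm or the gripper's body presses on something with over 40 N, if the wrist force passes 120 N, or if a joint passes its speed limit or range.

ROBOT

A 6-joint arm with a two-finger parallel gripper is mounted at the origin on the work surface. World frame = base frame: x ahead of the robot, y to its left, z up, the work surface at z = 0. Lengths are in m, angles in rad, forces in N, time in s.
With the tool pointing down it reaches from about 0.35 to 0.775 m from the base axis. Payload 7.3 kg.
Tool frame: the origin (TCP) lies at the very end of the fingers, on their centre line; the grasp point (between the pads) lies 19 mm behind it; z points along the fingers, y is the line along which they close (so a half turn about z gives the same grasp; the last joint's range is limited). The gripper opens to 92 mm and grips with 3 to 60 N. Pads are 19 mm wide; open, the fingers measure 130 mm over their backs; the gripper's body (75 mm by 190 mm) begins 47 mm behind the grasp point.
Start: joints at [-0.146, 0.342, 1.524, -0, 1.275, -0.146], TCP at [0.525, 0, 0.227] pointing down, gripper open.
Joint ranges: [-2.53, 2.53], [-0.77, 2.02], [0.04, 2.7], [-1, 4.14], [0.28, 2.66], [-3.11, 3.11]. Speed limits (rad/s): [2.57, 2.57, 3.14, 3.14, 3.14, 3.14].

INTERFACE

Orientations are given as [roll, pitch, yaw] about the fixed x, y, z axes, in that order (R = Rz(yaw) Ry(pitch) Rx(roll)).
In Python, from cell import * gives the robot as it stands.
- The arm moves only by the tool step_arm, never from a script. Its argument "commands" is a list of rows, each a list of 7 numbers: the opening, from 0 (shut) to 1 (fully open), then the shift along the world's x, y, z in cm, then the turn, a rotation vector about the world's x, y, z in rad. A call has 1 to 5 rows; each row is the pose to reach, as a shift and turn from the pose commanded when the call began; what a row does not reach only later rows make up. A row lasts 1/12 s, in which the tool goes at most 41.7 mm and 7.16 degrees, less where a joint would pass 70% of its speed; a pose out of reach is approached as far as the arm can. A call with a gripper value outside its range is refused whole. The fingers move at their own pace and stop on an object; "grip_force" is the grip in N (left out, the last holds). Time passes only in rows, so rows that repeat a pose let the fingers close. It gives the time, the measured TCP pose, the force, the opening and the grip force at its end, in the units of the state.
- observe(): the state, without advancing time (a new reading comes with each control period).
- read_camera(name): name is "scene" or "side" or "wrist"; returns the picture (480x640x3 uint8, red, green, blue); there is no depth.
- camera_model(name): a dict with "vfov" (degrees; the focal length in pixels is half the picture's height over the tangent of half this angle, whatever the lens; pixels are square), "cx", "cy" (the principal point, pixels), "world_to_cam" (4x4, takes a point from world to camera coordinates). Camera axes: x right, y up, looking along -z (the intrinsics and any distortion apply to the point x, -y, -z); pixel columns grow to the right and rows downward; lengths in m; the calibration is good to about 2 mm. A picture is of the moment at which its call begins: read the wrist's pose just before it. camera_model takes no time and is no camera call; for the wrist camera it gives the pose at the moment of the call.
- hand_in(): hands the job in; it is judged then, once.
The state is a dict: "time": time; "qpos": joint angles; "qvel": joint speeds; "joint_efforts": joint torques, N m; "tool_pos": TCP position; "tool_rot": TCP orientation; "contact_force": force on the tool from outside, world axes, zero at the start; "torque": the same for the moment, N m; "opening": finger opening in m; "grip_force": force on a finger pad.
Only numpy, scipy, OpenCV 4.12 (cv2) and the standard library are available. Lean on these libraries where they do the work, as an engineer would, in place of code of your own. Each camera call takes 0.05 s, during which the arm holds its last target. There are 200 camera calls.

## Working session

There is one attempt and no reset: what is moved stays moved. The work goes in short steps, Python scripts to look and compute and a tool call to move; the robot and the scene stay as the last step left them, time stands still between calls to the robot, and variables do not carry over. Pictures are saved under pics/ and viewed, at most 10 in all, crops included, and the job is handed in when it is done.

Besides the shell and the picture viewer there is one more tool, called after "Request:" as name([rows], argument=value, ...), one row to a line, values as JSON. step_arm: Moves the arm, as the interface text tells. Its arguments: {"type":"object","properties":{"commands":{"type":"array"},"grip_force":{"type":"number"}},"required":["commands"]}

```bash
mkdir -p pics; python3 - <<'E'
from cell import *
import cv2
for n in("scene","side","wrist"):
    m=camera_model(n); print(n,m)
    cv2.imwrite(f"pics/{n}0.png",read_camera(n)[:,:,::-1])
print(observe())
E
```

```text
scene {'vfov': 42.36156569697056, 'cx': 313.11216430816523, 'cy': 230.25783437502065, 'world_to_cam': array([[-0.38164228,  0.92424701,  0.01079959,  0.21444382],
       [-0.54423808, -0.23414125,  0.80559468,  0.26505269],
       [ 0.74709711,  0.30157144,  0.59236862, -1.65959328],
       [ 0.        ,  0.        ,  0.        ,  1.        ]])}
side {'vfov': 57.766859262886726, 'cx': 319.65049805446876, 'cy': 233.79991185943248, 'world_to_cam': array([[ 0.87990816, -0.4749451 ,  0.01373963, -0.52643212],
       [ 0.27420297,  0.53119368,  0.80165205, -0.24912469],
       [-0.38803912, -0.70161273,  0.59763301, -0.715826  ],
       [ 0.        ,  0.        ,  0.        ,  1.        ]])}
wrist {'vfov': 68.49312565226056, 'cx': 318.9762978967072, 'cy': 235.34434595438606, 'world_to_cam': array([[ 9.99995383e-01,  1.35143973e-04, -3.03558006e-03,
        -5.24110074e-01],
       [-9.32408420e-04,  9.64461810e-01, -2.64220642e-01,
         3.35188191e-02],
       [ 2.89199321e-03,  2.64222253e-01,  9.64457483e-01,
        -3.91020206e-01],
       [ 0.00000000e+00,  0.00000000e+00,  0.00000000e+00,
         1.00000000e+00]])}
{'time': 0.15, 'qpos': array([-1.46018235e-01,  3.42562698e-01,  1.52476618e+00, -1.22828083e-05,
        1.27536073e+00, -1.45999117e-01]), 'qvel': array([-0.00095463, -0.00150351, -0.00291685,  0.00053663,  0.00014326,
       -0.00108286]), 'joint_efforts': array([ 7.52666965e-04, -4.31470585e+01, -2.44352603e+01,  7.18239485e-02,
        5.38185902e-02, -1.32920518e-04]), 'tool_pos': array([5.24720827e-01, 4.99638894e-05, 2.26215551e-01]), 'tool_rot': array([-3.14050565e+00, -1.47965595e-04,  1.57078071e+00]), 'contact_force': array([-0.34396273,  1.15824816,  0.37952031]), 'torque': array([0.03300939, 0.00324164, 0.02947852]), 'grip_force': 0.0, 'opening': 0.09160934096405353}
```

View pics/scene0.png

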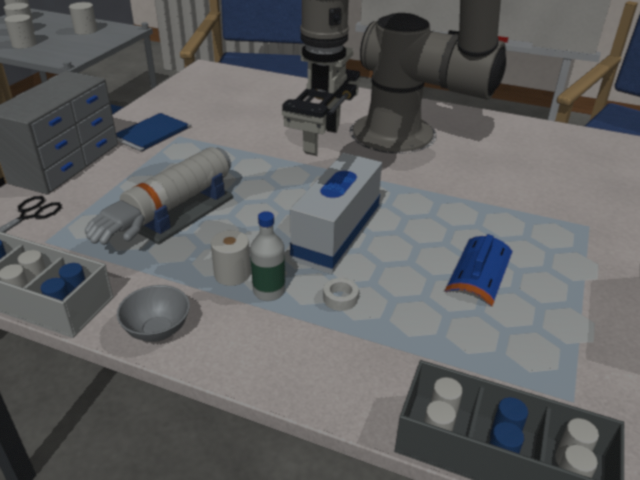

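View pics/side0.png

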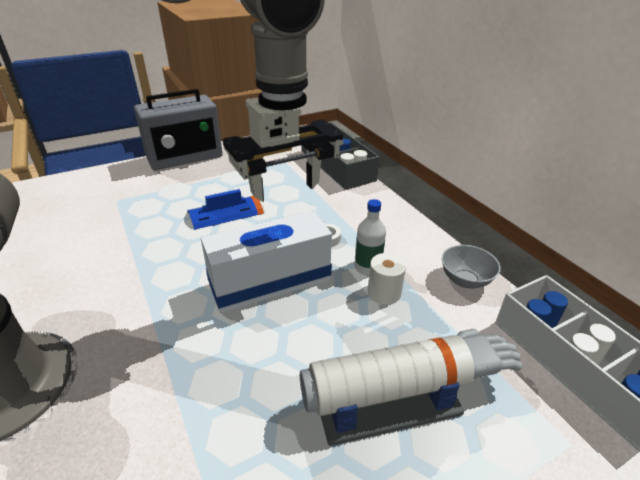

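View pics/wrist0.png

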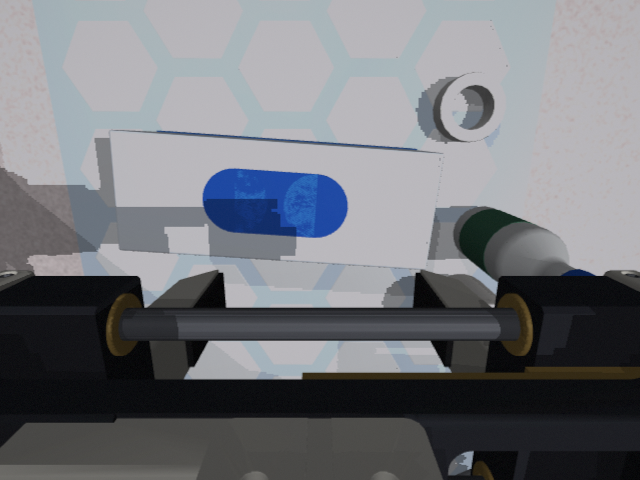

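Scene: the splint is at about (480,268) with its stripe towards the camera, and the cast runs from (225,160) to the ring at (150,195). Side: the cast runs from (310,380) to the ring at (445,362), and the splint is behind the carton at (228,208). Next I'll enlarge these.

```bash
python3 - <<'E'
import cv2,numpy as np
a=cv2.imread("pics/scene0.png");b=cv2.imread("pics/side0.png")
def c(im,x,y,w,h,s): 
    o=cv2.resize(im[y:y+h,x:x+w],None,fx=s,fy=s,interpolation=cv2.INTER_CUBIC)
    for i in range(0,w,10): cv2.line(o,(i*s,0),(i*s,12 if (x+i)%50==0 else 5),(0,255,255),1)
    for i in range(0,h,10): cv2.line(o,(0,i*s),(12 if (y+i)%50==0 else 5,i*s),(0,255,255),1)
    return o
cv2.imwrite("pics/A.png",np.hstack([c(a,430,220,100,100,4),np.vstack([c(b,180,180,100,50,4),c(b,180,180,100,50,4)*0])]))
cv2.imwrite("pics/B.png",np.vstack([c(b,290,320,240,100,3)[:,:720],c(a,80,130,240,100,3)]))
E
```

```text
(no output)
```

View pics/A.png

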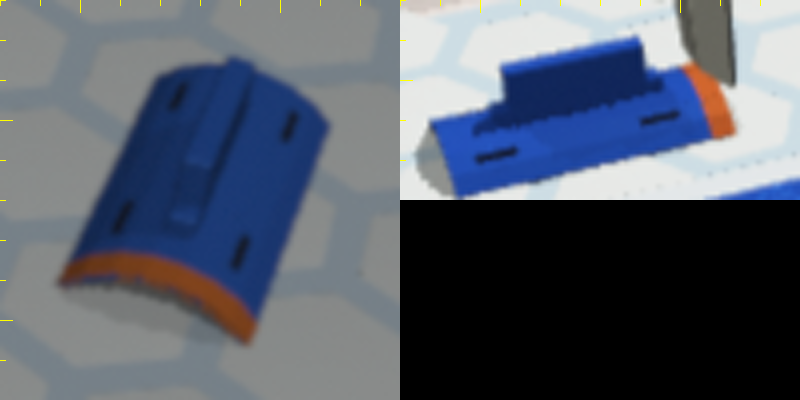

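View pics/B.png

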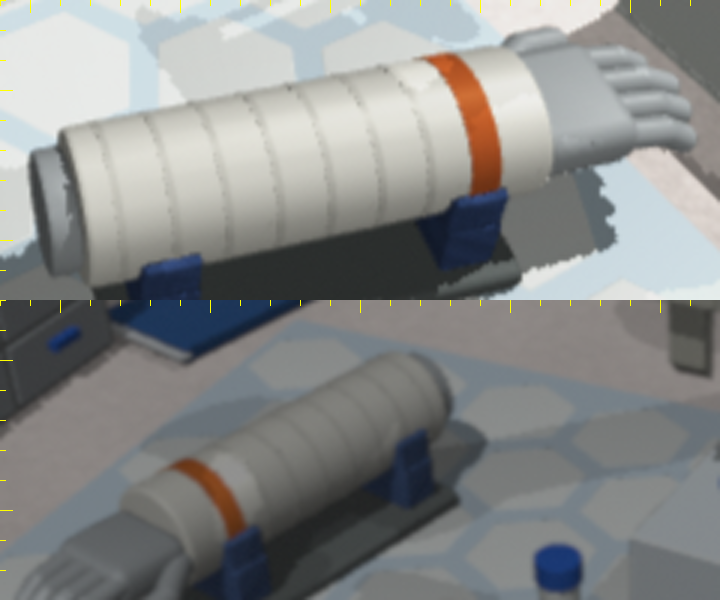

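```bash
cat > h.py <<'E'
import numpy as np
from scipy.optimize import least_squares
from cell import *
def ray(M,p):
    f=240/np.tan(np.radians(M["vfov"])/2);T=np.array(M["world_to_cam"])
    d=T[:3,:3].T@np.array([(p[0]-M["cx"])/f,-(p[1]-M["cy"])/f,-1])
    return -T[:3,:3].T@T[:3,3],d/np.linalg.norm(d)
def proj(M,P):
    f=240/np.tan(np.radians(M["vfov"])/2);T=np.array(M["world_to_cam"])
    c=np.atleast_2d(P)@T[:3,:3].T+T[:3,3]
    return np.c_[M["cx"]+f*c[:,0]/-c[:,2],M["cy"]-f*c[:,1]/-c[:,2]]
def place(v,q):
    c,s=np.cos(v[2]),np.sin(v[2]);q=np.atleast_2d(q)
    return np.c_[v[0]+c*q[:,0]-s*q[:,1],v[1]+s*q[:,0]+c*q[:,1],q[:,2]]
def fit(obs,v0):  # obs: (model,pixel,local point)
    r=lambda v:np.concatenate([(proj(M,place(v,q))[0]-p) for M,p,q in obs])
    s=least_squares(r,v0,loss="soft_l1");return s.x,r(s.x).reshape(-1,2).round(1)
E
python3 - <<'E'
from h import *
S,D,W=[camera_model(n) for n in("scene","side","wrist")]
a=lambda x,y:(430+x/4,220+y/4); b=lambda x,y:(180+(x-400)/4,180+y/4)
v,r=fit([(S,a(250,345),(.09,.045,0)),(S,a(58,283),(.09,-.045,0)),(S,a(330,125),(-.09,.045,0)),
(S,a(200,163),(.045,0,.06)),(S,a(241,60),(-.045,0,.06)),(D,b(503,68),(-.045,0,.06)),(D,b(641,42),(.045,0,.06)),
(D,b(458,197),(-.09,-.045,0)),(D,b(735,133),(.09,-.045,0))],[.55,.35,0]);print("splint",v,r.tolist())
v,r=fit([(W,p,q) for p,q in zip([(110,131),(443,153),(424,268),(118,250)],[(-.12,.045,.125),(.12,.045,.125),(.12,-.045,.125),(-.12,-.045,.125)])],[.5,.1,0]);print("carton",v,r.tolist())
a=lambda x,y:(290+x/3,320+y/3); b=lambda x,y:(80+x/3,130+(y-300)/3)
o=[(D,a(62,132),-.12),(D,a(250,93),None),(D,a(425,59),.074),(D,a(455,54),.09),(D,a(522,42),.12),(D,a(95,285),-.12),(D,a(300,243),None),(D,a(552,178),.12),
(S,b(172,467),.09),(S,b(195,458),.074),(S,b(395,352),-.12),(S,b(125,493),.12),(S,b(300,402),None),(S,b(452,415),-.12),(S,b(187,572),.12)]
def res(v):
    R=[];A=np.array([v[0],v[1],.07]);u=np.array([np.cos(v[2]),np.sin(v[2]),0])
    for M,p,s in o:
        C,d=ray(M,p);n=np.cross(d,u);n/=np.linalg.norm(n)
        R.append(abs((C-A)@n)-.038)
        k=np.linalg.lstsq(np.c_[d,-u],A-C,rcond=None)[0][1]
        R.append(0 if s is None else k-s)
    return np.array(R)*1e3
s=least_squares(res,[.5,-.3,-.3],loss="soft_l1");print("cast",s.x,res(s.x).reshape(-1,2).round(1).tolist())
for n,M,z,p in[("bottle",S,.17,(265,218)),("bottleD",D,.17,(374,204)),("rollD",D,.08,(387,264))]:
    C,d=ray(M,p);print(n,C+d*(z-C[2])/d[2])
E
```

```text
splint [ 0.49294921  0.31945425 -0.0574891 ] [[0.2, 0.5], [-0.5, 1.1], [0.2, 0.0], [-0.5, -1.1], [0.4, -1.7], [-0.7, -0.6], [-0.0, -1.6], [0.1, 0.8], [0.5, 0.1]]
carton [ 0.49129878  0.02432318 -0.06431384] [[-3.5, -0.9], [0.7, -0.4], [1.6, 2.2], [-0.5, 1.2]]
cast [ 0.54873802 -0.3189172  -0.27241694] [[-4.4, 0.5], [-1.9, 0.0], [-0.6, 2.4], [-0.8, 3.5], [-0.8, 12.3], [0.8, 4.0], [0.6, 0.0], [-5.8, 7.9], [-4.3, -9.6], [-6.1, -12.1], [-5.0, -6.7], [-5.2, -0.3], [-5.3, 0.0], [-10.1, -24.3], [-6.2, -9.5]]
bottle [ 0.71253525 -0.02673999  0.17      ]
bottleD [ 0.69765737 -0.03692548  0.17      ]
rollD [ 0.68417267 -0.11624475  0.08      ]
```

The splint fit is consistent, to about 1 px. The two cameras disagree on the cast, so I'll look at it from above with the wrist camera before grasping.

Request:
step_arm([
  [1,0,-4,1,0,0,0],
  [1,0,-8,2,0,0,0],
  [1,0,-12,3,0,0,0],
  [1,0.5,-16,4,0,0,0],
  [1,1,-20,5,0,0,0],
])

```text
time: 0.57
tool_pos: [0.5346, -0.2017, 0.2772]
tool_rot: [-3.141, -0.0, 1.571]
contact_force: [1.8, 0.3, 0.2]
opening: 0.0916
grip_force: 0.0
```

Request:
step_arm([
  [1,0.5,-4,0,0,0,0],
  [1,1,-8,0,0,0,0],
  [1,2,-12,0,0,0,0],
  [1,2,-16,0,0,0,0],
  [1,2,-16,0,0,0,0],
])

```text
time: 0.98
tool_pos: [0.5535, -0.3671, 0.2742]
tool_rot: [-3.139, 0.001, 1.565]
contact_force: [-0.4, -0.1, -0.2]
opening: 0.0916
grip_force: 0.0
```

```bash
python3 - <<'E'
from h import *
import cv2,pickle
print(observe()["tool_pos"],observe()["time"]);M=camera_model("wrist");cv2.imwrite("pics/w1.png",read_camera("wrist")[:,:,::-1]);pickle.dump(M,open("w1.pkl","wb"))
E
```

```text
[ 0.55347277 -0.36714471  0.27423515] 0.9833
```

View pics/w1.png

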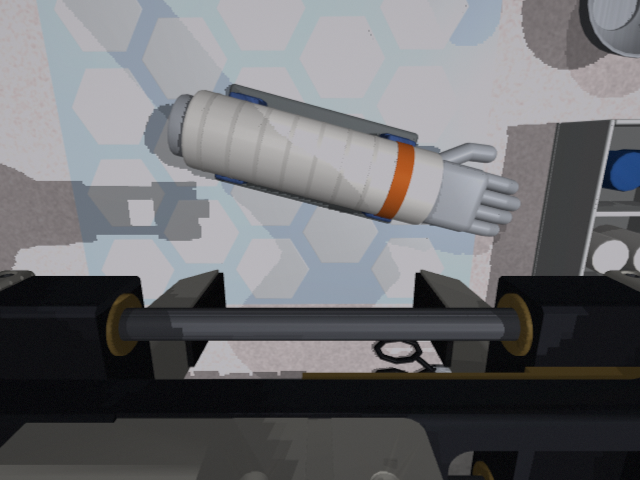

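The wrist view shows the whole cast. Its elbow edge runs from about (200,91) to (187,166), the ring from (406,145) to (386,217), and the hand end from (442,155) to (427,224).

```bash
cat > castfit.py <<'E'
from h import *
def res(v,o):
    R=[];A=np.array([v[0],v[1],.07]);u=np.array([np.cos(v[2]),np.sin(v[2]),0])
    for M,p,s in o:
        C,d=ray(M,p);n=np.cross(d,u);n/=np.linalg.norm(n)
        k=np.linalg.lstsq(np.c_[d,-u],A-C,rcond=None)[0][1]
        R+=[abs((C-A)@n)-.038,0 if s is None else k-s]
    return np.array(R)*1e3
E
python3 - <<'E'
from castfit import *
import pickle
W=pickle.load(open("w1.pkl","rb"));S,D=camera_model("scene"),camera_model("side")
a=lambda x,y:(290+x/3,320+y/3); b=lambda x,y:(80+x/3,130+(y-300)/3)
o={"W":[(W,(200,91),-.12),(W,(300,117),None),(W,(399,143),.074),(W,(415,147),.09),(W,(442,155),.12),(W,(187,166),-.12),(W,(377,214),.074),(W,(393,219),.09),(W,(427,224),.12),(W,(280,191),None)],
"D":[(D,a(62,132),-.12),(D,a(250,93),None),(D,a(425,59),.074),(D,a(455,54),.09),(D,a(522,42),.12),(D,a(95,285),-.12),(D,a(300,243),None)],
"S":[(S,b(172,467),.09),(S,b(195,458),.074),(S,b(125,493),.12),(S,b(300,402),None)]}
for k in o:
    s=least_squares(res,[.55,-.32,-.27],args=(o[k],),loss="soft_l1");print(k,s.x,res(s.x,o[k]).reshape(-1,2).round(1).tolist())
print(camera_model("wrist")["world_to_cam"]-W["world_to_cam"])
E
```

```text
W [ 0.55082928 -0.31841257 -0.2514641 ] [[-1.0, -4.1], [-0.8, 0.0], [-0.8, 0.7], [-0.6, 1.2], [-1.4, -0.2], [-2.0, -4.3], [-1.4, -0.9], [-0.4, 0.6], [-3.8, 6.7], [-0.2, 0.0]]
D [ 0.55144865 -0.32127099 -0.26669867] [[-2.6, -2.7], [-0.6, 0.0], [0.3, -0.9], [0.0, 0.2], [-0.2, 9.0], [-1.2, 0.5], [-0.8, 0.0]]
S [ 0.54603821 -0.30826988 -0.28184697] [[0.8, -0.1], [-0.8, -2.3], [-0.3, 8.8], [0.4, 0.0]]
[[ 7.44082479e-06  1.29646218e-03  1.62507736e-04  3.07828284e-05]
 [-1.19534954e-03  6.14608232e-04  2.22145674e-03 -2.87661338e-03]
 [-5.09055233e-04 -2.21410214e-03  6.10280305e-04 -1.83999705e-03]
 [ 0.00000000e+00  0.00000000e+00  0.00000000e+00  0.00000000e+00]]
```

Request:
step_arm([
  [1,0,4,0,0,0,-0.12],
  [1,-0.5,8,0,0,0,-0.24],
  [1,-1,12,0,0,0,-0.36],
  [1,-1.5,16,0,0,0,-0.48],
  [1,-2,20,0,0,0,-0.6],
])

```text
time: 1.45
tool_pos: [0.534, -0.1572, 0.2766]
tool_rot: [-3.141, -0.0, 0.965]
contact_force: [1.3, 1.3, -0.2]
opening: 0.092
grip_force: 0.0
```

Request:
step_arm([
  [1,0,4,0,0,0,-0.12],
  [1,-0.5,8,0,0,0,-0.24],
  [1,-1,12,0,0,0,-0.36],
  [1,-1.5,16,0,0,0,-0.48],
  [1,-2,20,0,0,0,-0.6],
])

```text
time: 1.87
tool_pos: [0.515, 0.034, 0.2769]
tool_rot: [-3.141, -0.0, 0.39]
contact_force: [1.2, 0.6, 0.6]
opening: 0.0915
grip_force: 0.0
```

Request:
step_arm([
  [1,0,4,0,0,0,-0.12],
  [1,-0.5,8,0,0,0,-0.24],
  [1,-1,12,0,0,0,-0.36],
  [1,-1.5,16,-1,0,0,-0.428],
  [1,-2,20,-2,0,0,-0.428],
])

```text
time: 2.28
tool_pos: [0.4962, 0.2254, 0.2594]
tool_rot: [-3.141, -0.002, -0.038]
contact_force: [0.7, 1.1, 0.1]
opening: 0.0918
grip_force: 0.0
```

Request:
step_arm([
  [1,0,4,-2,0,0,0],
  [1,-0.2,8,-5,0,0,0],
  [1,-0.2,8,-5,0,0,0],
  [1,-0.2,8,-5,0,0,0],
  [1,-0.2,8,-5,0,0,0],
])

```text
time: 2.7
tool_pos: [0.4947, 0.303, 0.2088]
tool_rot: [3.141, 0.001, -0.032]
contact_force: [0.0, -0.7, 0.3]
opening: 0.0918
grip_force: 0.0
```

```bash
python3 - <<'E'
from h import *
import cv2,pickle
o=observe();print(o["tool_pos"],o["tool_rot"],o["time"]);M=camera_model("wrist");cv2.imwrite("pics/w2.png",read_camera("wrist")[:,:,::-1]);pickle.dump(M,open("w2.pkl","wb"))
v=[.493,.3195,-.0575]
print(proj(M,place(v,[(.045,0,.06),(-.045,0,.06),(.09,.045,0),(.09,-.045,0),(.082,0,.023)])))
E
```

```text
[0.49467244 0.30295898 0.20877444] [ 3.14060179e+00  7.91297020e-04 -3.15976266e-02] 2.7
[[300.97802723 172.44303426]
 [299.77791191 270.35676234]
 [259.03879368 119.50546047]
 [349.86393004 121.99167037]
 [303.40104956 128.61580039]]
```

View pics/w2.png

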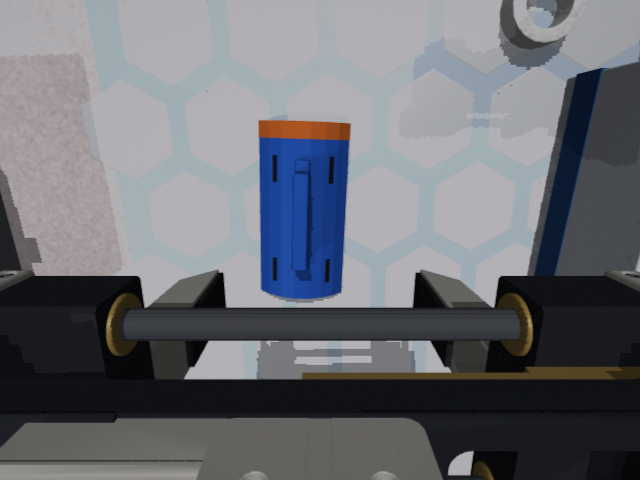

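The projected rib ends match the picture to within 1 px: (301,172) and (300,270). I'll descend and grip.

Request:
step_arm([
  [1,-0.2,1.7,0,0,0,-0.026],
  [1,-0.2,1.7,-3.5,0,0,-0.026],
  [1,-0.2,1.7,-7,0,0,-0.026],
  [1,-0.2,1.7,-10,0,0,-0.026],
  [1,-0.2,1.7,-10,0,0,-0.026],
])

```text
time: 3.17
tool_pos: [0.4911, 0.3168, 0.1046]
tool_rot: [3.137, 0.008, -0.062]
contact_force: [-0.4, -0.6, -0.4]
opening: 0.0919
grip_force: 0.0
```

Request:
step_arm([
  [1,0,0,-2,0,0,0],
  [1,0,0,-4,0,0,0],
  [1,0,0,-6,0,0,0],
  [1,0,0,-6.8,0,0,0],
  [1,0,0,-6.8,0,0,0],
])

```text
time: 3.58
tool_pos: [0.4938, 0.3189, 0.0412]
tool_rot: [3.141, 0.001, -0.061]
contact_force: [-0.7, -0.7, 0.5]
opening: 0.0918
grip_force: 0.0
```

Now about 10 mm further down, then close with a light grip.

Request:
step_arm([
  [1,0,0,-0.6,0,0,0],
  [1,0,0,-1.1,0,0,0],
  [1,0,0,-1.1,0,0,0],
  [0.6,0,0,-1.1,0,0,0],
  [0.3,0,0,-1.1,0,0,0],
], grip_force=25)

```text
time: 4.0
tool_pos: [0.4937, 0.3201, 0.0304]
tool_rot: [-3.141, -0.001, -0.059]
contact_force: [0.2, 0.2, 0.1]
opening: 0.0829
grip_force: 0.0
```

Request:
step_arm([
  [0.2,0,0,0,0,0,0],
  [0.1,0,0,0,0,0,0],
  [0.05,0,0,0,0,0,0],
  [0,0,0,0,0,0,0],
  [0,0,0,0,0,0,0],
])

```text
time: 4.42
tool_pos: [0.4933, 0.3199, 0.0298]
tool_rot: [3.141, 0.0, -0.059]
contact_force: [-0.1, -0.3, -0.3]
opening: 0.0496
grip_force: 0.0
```

Request:
step_arm([
  [0,0,0,0,0,0,0],
  [0,0,0,0,0,0,0],
  [0,0,0,0,0,0,0],
  [0,0,0,0,0,0,0],
  [0,0,0,0,0,0,0],
])

```text
time: 4.83
tool_pos: [0.4934, 0.3199, 0.0298]
tool_rot: [3.142, -0.0, -0.059]
contact_force: [-0.3, 0.1, -0.7]
opening: 0.0166
grip_force: 0.0
```

Request:
step_arm([
  [0,0,0,0,0,0,0],
  [0,0,0,0,0,0,0],
  [0,0,0,0,0,0,0],
  [0,0,0,0,0,0,0],
])

```text
time: 5.17
tool_pos: [0.4934, 0.3199, 0.0298]
tool_rot: [3.142, 0.0, -0.059]
contact_force: [-0.5, 0.6, -0.1]
opening: 0.0138
grip_force: 25.0
```

Request:
step_arm([
  [0,0,0,1,0,0,0],
  [0,0,0,3,0,0,0],
  [0,0,0,5,0,0,0],
  [0,0,0,7,0,0,0],
  [0,0,0,8,0,0,0],
])

```text
time: 5.58
tool_pos: [0.4942, 0.3204, 0.1127]
tool_rot: [-3.14, -0.003, -0.059]
contact_force: [0.1, 0.3, -0.9]
opening: 0.0139
grip_force: 25.0
```

Request:
step_arm([
  [0,0,0,2.5,0,0,0],
  [0,0,0,5.5,0,0,0],
  [0,0,0,8.5,0,0,0],
  [0,0,0,11.5,0,0,0],
  [0,0,-1,14,0,0,0],
])

```text
time: 6.0
tool_pos: [0.4931, 0.311, 0.2519]
tool_rot: [-3.14, -0.001, -0.058]
contact_force: [-0.1, 0.9, -1.5]
opening: 0.0139
grip_force: 25.0
```

Request:
step_arm([
  [0,0.2,-2.5,0,0,0,0],
  [0,0.4,-5.5,0,0,0,-0.01],
  [0,0.6,-8.5,0,0,0,-0.02],
  [0,0.8,-11.5,0,0,0,-0.03],
  [0,1,-14.5,0,0,0,-0.05],
])

```text
time: 6.42
tool_pos: [0.5028, 0.1636, 0.2497]
tool_rot: [3.141, 0.001, -0.109]
contact_force: [0.6, 0.1, -2.6]
opening: 0.0142
grip_force: 25.0
```

Request:
step_arm([
  [0,0.2,-3,0,0,0,-0.01],
  [0,0.5,-6,0,0,0,-0.02],
  [0,0.7,-9,0,0,0,-0.03],
  [0,1,-12,0,0,0,-0.04],
  [0,1.3,-15,0,0,0,-0.05],
])

```text
time: 6.83
tool_pos: [0.5158, 0.0135, 0.2497]
tool_rot: [3.141, 0.001, -0.16]
contact_force: [0.4, 0.3, -2.0]
opening: 0.014
grip_force: 25.0
```

Request:
step_arm([
  [0,0.3,-3,0,0,0,-0.01],
  [0,0.6,-6,0,0,0,-0.02],
  [0,0.9,-9,0,0,0,-0.03],
  [0,1.2,-12,0,0,0,-0.04],
  [0,1.5,-15,0,0,0,-0.05],
])

```text
time: 7.25
tool_pos: [0.5309, -0.1365, 0.2497]
tool_rot: [-3.142, 0.001, -0.21]
contact_force: [0.0, 0.4, -2.8]
opening: 0.014
grip_force: 25.0
```

Request:
step_arm([
  [0,0.3,-3,0,0,0,-0.01],
  [0,0.6,-6,0,0,0,-0.02],
  [0,0.9,-9,0,0,0,-0.03],
  [0,1.2,-12,0,0,0,-0.04],
  [0,1.5,-15,0,0,0,-0.05],
])

```text
time: 7.67
tool_pos: [0.5459, -0.2864, 0.2495]
tool_rot: [-3.141, 0.001, -0.26]
contact_force: [1.2, 0.7, -1.3]
opening: 0.0137
grip_force: 25.0
```

Request:
step_arm([
  [0,0.2,-2,0,0,0,0],
  [0,0.3,-3.3,0,0,0,0],
  [0,0.3,-3.3,0,0,0,0],
  [0,0.3,-3.3,0,0,0,0],
  [0,0.3,-3.3,0,0,0,0],
])

```text
time: 8.08
tool_pos: [0.5493, -0.3168, 0.2497]
tool_rot: [-3.141, 0.001, -0.259]
contact_force: [0.3, -0.6, -1.8]
opening: 0.014
grip_force: 25.0
```

```bash
python3 - <<'E'
from h import *
import cv2,pickle
o=observe();print(o["tool_pos"],o["tool_rot"],o["grip_force"],o["time"]);M=camera_model("wrist");w=read_camera("wrist")[:,:,::-1];pickle.dump(M,open("w3.pkl","wb"))
d=read_camera("side")[:,:,::-1]
cv2.imwrite("pics/d3.png",cv2.resize(d[170:470,240:640],None,fx=1.5,fy=1.5,interpolation=cv2.INTER_CUBIC));cv2.imwrite("pics/d3full.png",d);cv2.imwrite("pics/w3.png",w)
E
```

```text
[ 0.54930005 -0.31684666  0.24969259] [-3.14085991e+00  7.25755476e-04 -2.58547585e-01] 24.995816946029663 8.0833
```

View pics/w3.png

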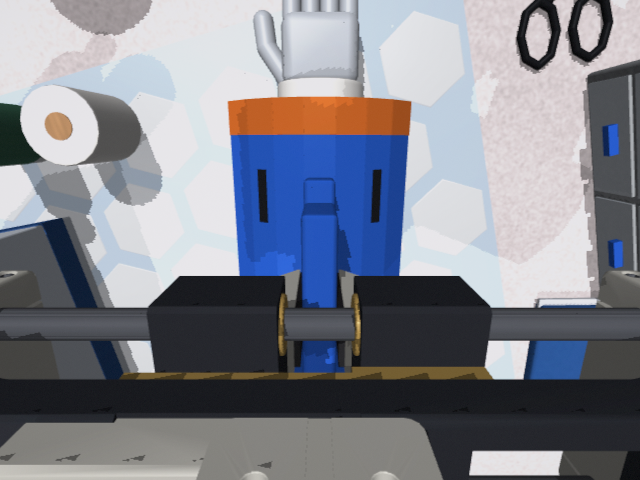

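The splint is held straight and level: stripe edge at rows 100-102, columns 229-411. The cast's hand end peeks out centred at column 320 (277 to 363), end edge at about row 78. Next I'll compare that with the cast model.

```bash
python3 - <<'E'
from castfit import *
import pickle,cv2
M=pickle.load(open("w3.pkl","rb"))
v=[.551,-.3195,-.26]
th=np.radians(np.arange(0,181,15))
for s in(.12,.1):
    p=proj(M,place(v,np.c_[0*th+s,.038*np.cos(th),.07+.038*np.sin(th)]));print(s,p.round(0).tolist())
w=cv2.imread("pics/w3.png")
cv2.imwrite("pics/w3c.png",cv2.resize(w[40:140,220:420],None,fx=4,fy=4,interpolation=cv2.INTER_CUBIC))
E
```

```text
0.12 [[279.0, 78.0], [279.0, 76.0], [282.0, 75.0], [289.0, 73.0], [298.0, 72.0], [310.0, 71.0], [322.0, 70.0], [335.0, 71.0], [346.0, 72.0], [355.0, 73.0], [361.0, 75.0], [365.0, 76.0], [365.0, 78.0]]
0.1 [[279.0, 102.0], [280.0, 101.0], [283.0, 100.0], [289.0, 99.0], [298.0, 98.0], [310.0, 98.0], [322.0, 98.0], [334.0, 98.0], [345.0, 98.0], [354.0, 99.0], [361.0, 100.0], [364.0, 101.0], [364.0, 102.0]]
```

View pics/w3c.png

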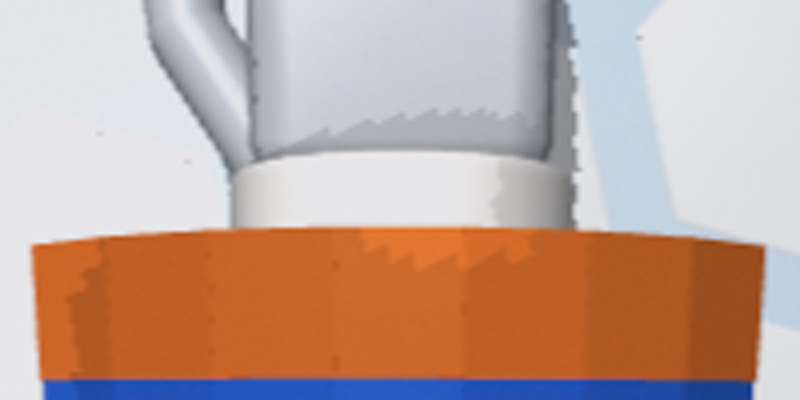

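The lateral match is within 1 px. Lengthwise it is within about 5 mm, and I've split the difference. Lowering to 15 mm clearance.

Request:
step_arm([
  [0,0,-0.1,-1.5,0,0,0],
  [0,0,-0.1,-3,0,0,0],
  [0,0,-0.1,-5,0,0,0],
  [0,0,-0.1,-6.5,0,0,0],
  [0,0,-0.1,-7,0,0,0],
])

```text
time: 8.6
tool_pos: [0.5485, -0.3172, 0.1774]
tool_rot: [-3.14, 0.004, -0.258]
contact_force: [0.8, 0.0, -2.2]
opening: 0.0138
grip_force: 25.0
```

Request:
step_arm([
  [0,0,0,-1,0,0,0],
  [0,0,0,-2,0,0,0],
  [0,0,0,-3,0,0,0],
  [0,0,0,-4,0,0,0],
  [0,0,0,-4.5,0,0,0],
])

```text
time: 9.02
tool_pos: [0.5489, -0.3187, 0.1332]
tool_rot: [-3.141, 0.002, -0.259]
contact_force: [-0.9, -0.1, -3.3]
opening: 0.0134
grip_force: 25.0
```

Request:
step_arm([
  [0,0,0,0,0,0,0],
  [0,0,0,0,0,0,0],
  [0,0,0,0,0,0,0],
  [0,0,0,0,0,0,0],
  [0,0,0,0,0,0,0],
])

```text
time: 9.43
tool_pos: [0.5496, -0.3193, 0.1354]
tool_rot: [3.141, -0.001, -0.259]
contact_force: [-0.4, -0.1, -1.8]
opening: 0.0141
grip_force: 25.0
```

```bash
python3 - <<'E'
from h import *
import cv2
o=observe();print(o["tool_pos"],o["tool_rot"],o["grip_force"],o["time"])
d=read_camera("side")[:,:,::-1].copy();M=camera_model("side")
d=cv2.resize(d[260:460,270:530],None,fx=3,fy=3,interpolation=cv2.INTER_CUBIC)
v=[o["tool_pos"][0],o["tool_pos"][1],-.26]; z=o["tool_pos"][2]+.017
for q in [(.09,-.045,z-.047),(-.09,-.045,z-.047),(.045,0,z+.013),(-.045,0,z+.013),(.09,0,z-.024)]:
    p=(proj(M,place(v,q))[0]-[270,260])*3; cv2.circle(d,tuple(int(t) for t in p),4,(0,255,0),1)
for s in(.074,.09): 
    p=(proj(M,place([.549,-.318,-.26],(s,0,.108)))[0]-[270,260])*3; cv2.circle(d,tuple(int(t) for t in p),4,(255,0,255),1)
cv2.imwrite("pics/d4.png",d)
E
```

```text
[ 0.54959521 -0.31929511  0.13539203] [ 3.14108348e+00 -1.05001404e-03 -2.59398612e-01] 24.995747208595276 9.4333
```

View pics/d4.png

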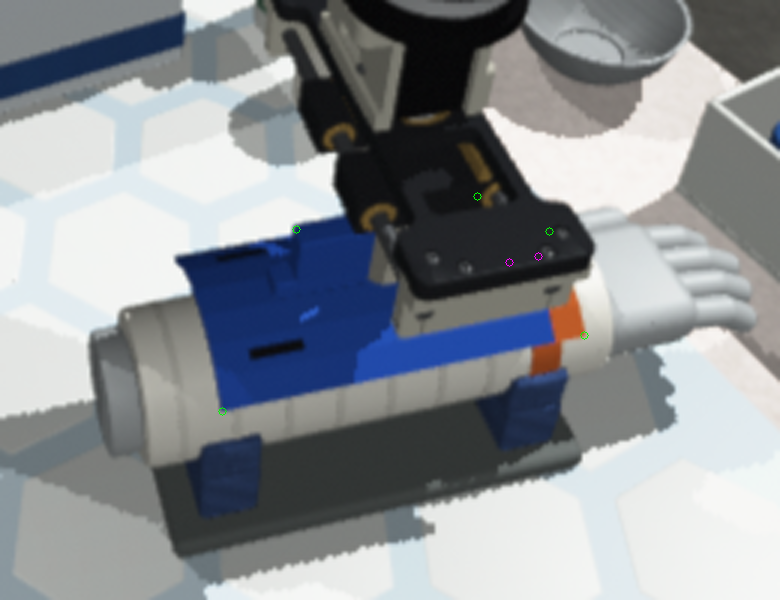

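The projected corners match the picture: (222,410) and (584,335). One numeric check of the ring's visible part, about (532,362) to (560,355) in the crop, before handing in.

```bash
python3 - <<'E'
from h import *
M=camera_model("side")
for s in(.074,.09):
    for a in (0,-15,-30):
        a=np.radians(a);print(s,((proj(M,place([.5496,-.3193,-.26],(s,-.038*np.cos(a),.07+.038*np.sin(a))))[0]-[270,260])*3).round(0))
E
```

```text
0.074 [533. 374.]
0.074 [528. 383.]
0.074 [521. 387.]
0.09 [562. 367.]
0.09 [557. 377.]
0.09 [550. 381.]
```

```bash
python3 -c "
from cell import *
print(hand_in())"
```

```text
the job is handed in; nothing more can be done
None
```

The splint is held still and level about 16 mm above the cast at a 25 N grip, with its stripe over the ring. I handed the job in at about 9.5 s; `hand_in` gave no verdict.

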